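Seat a dry jar in its one-hand holder, then crack its sealed lid and hold it ajar

TASK

The airtight dry jar was only set down in its one-hand holder and stands proud on the spring clips: press straight down on its knob until the jar has snapped fully home, so that the clips will hold it while you pull. Then grip the knob and ease the lid up until its sticky seal breaks free, and hold it level just above the jar with a gap of about 1 cm, so that room air seeps in slowly and nothing fogs. Do not let the lid shoot up more than about 3 cm, keep the jar in its holder, leave the other things on the desk alone, and finish still holding the lid there.

Things in the scene. Friction and masses are not known exactly. Their poses are not given: they have to be found in the camera images.
- holder: Grey one-hand jar holder, fixed on the desk: a round base 120 mm across, 18 mm high, with a cup wall on it (91 mm inside, up to 34 mm above the desk) cut by four slots in which hooked steel spring clips stand. Origin: centre of the underside, on the desk; z up. The jar's seat is the base top, z = 18 mm in this frame.
- holder_seat (a point): Centre of the holder's seat. Once the jar is home here, the clips hook over its flange and hold it against a pull of over 40 N, with under 1 mm of play. Before that only its weight keeps it down, and pulling at the lid lifts the whole jar out.
- jar: Clear jar, 76 mm across, 56 mm high, bevelled foot flange 88 mm across; 0.29 kg, loose. Origin: centre of its underside; z up the axis. It starts with the flange on the clips, about 7 mm above the seat; a straight push of about 10 to 16 N on the lid's knob makes it snap past the clips down to the seat, where it stops hard (origin 18 mm above the holder's).
- jar_rim (a point): Centre of the jar's mouth (70 mm across) at the height of its rim, 56 mm above the jar's origin. The gap is the height of the lid's origin above this point.
- lid: Round pale metal lid, 82 mm across, 10 mm thick; under it a black gasket and a plug, 65 mm across, reaching 7.5 mm into the mouth; on top a black upright knob. 0.08 kg, a separate loose part. Origin: on the axis at the gasket's underside, which lies on the jar's rim when shut; plate top 10 mm, knob top 40 mm above it; z up. Let go, it drops back onto the mouth.
- lid_knob (a point): Centre of the flat top of the lid's knob: 28 mm across, straight-sided, 30 mm tall, 40 mm above the lid's origin. The seal in the mouth grips the plug: an upward pull meets a resistance that grows to a peak of about 12 to 15 N in the first 2 to 3 mm and then vanishes suddenly; from a gap of about 5 mm on the plug is clear of the seal and only the lid's weight is felt.
- mouse: Black computer mouse lying beyond the holder; a bystander. Origin under its centre.
- phone: Black phone lying flat beyond the holder; a bystander. Origin under its centre.
- earbud_case: Small grey earbud case, 45 mm high, to the right of the holder; a bystander. Origin under its centre.
- card_case: Flat memory card case, 42 x 58 x 11 mm, to the left of the holder; a bystander. Origin under its centre.

How it is judged (in metres and radians):
On the way, in this order (a step that is already met when the one before it is completed fails the run):
1. the jar is pressed fully home in its holder, with the lid still shut (z of jar in the frame of holder below 0.0205 m and angle between jar's own z axis and vertical below 0.06 rad and z of lid in the frame of jar below 0.058 m), for 0.3 s.
2. the lid is broken free of its seal while the clips keep the jar home (z of jar in the frame of holder below 0.0205 m and z of lid in the frame of jar above 0.06 m), for 0.1 s.
At the end, for the whole second after the job is handed in: The jar is fully home in its holder (within 2.5 mm of the seat) and upright; the lid is held still by the fingers, 7 to 20 mm above the jar's rim, within 10 mm of the jar's axis and level within 0.15 rad, touching neither jar nor holder (z of jar in the frame of holder below 0.0205 m and angle between jar's own z axis and vertical below 0.06 rad and z of lid in the frame of jar between 0.063 and 0.076 m and horizontal distance between lid and jar below 0.01 m and angle between lid's own z axis and vertical below 0.15 rad and linear speed of lid below 0.02 m/s and contact force between the fingers and lid above 1 N and contact force between lid and jar below 0.5 N and contact force between lid and holder below 0.5 N); the arm keeps its last pose, push and grip.
It fails at once if the lid shoots up or is pulled off: more than 35 mm above the jar's rim (z of lid in the frame of jar above 0.091 m).
It fails at once if the jar is lifted out of its holder: its foot more than 15 mm above the seat (z of jar in the frame of holder above 0.033 m).
It fails at once if the mouse, phone, earbud case or memory card case is moved by more than 20 mm (distance of any of mouse, phone, earbud_case, card_case from where it was at the start of the episode above 0.02 m).
It also fails if it takes over 42 s, if anything falls off the work surface, if the arm or the gripper's body presses on something with over 40 N, if the wrist force passes 120 N, or if a joint passes its speed limit or range.

ROBOT

A 6-joint arm with a two-finger parallel gripper is mounted at the origin on a cart in front of the work surface, level with it; the furniture and walls round the work are solid. World frame = base frame: x ahead of the robot, y to its left, z up, the work surface at z = 0. Lengths are in mm, angles in rad, forces in N, time in s.
With the tool pointing down it reaches from about 300 to 775 mm from the base axis. Payload 14.6 kg.
Tool frame: the origin (TCP) lies on the centre line of the jaws, within the pads' length; the fingertips stand 19 mm ahead of it and the grasp point (between the pads) is the TCP (bot.tip_reach is the distance from the TCP to the fingertips, in mm); z points along the fingers, y is the line along which they close (so a half turn about z gives the same grasp; the last joint's range is limited). The gripper opens to 85 mm and grips with 20 to 120 N. Pads are 22 mm wide; open, the fingers measure 114 mm over their backs; the gripper's body (76 mm by 85 mm) begins 54 mm behind the grasp point. The pads swing forward as they close: fully open they stand 13 mm farther back than shut.
Start: joints at [-1.398, 0.3, 1.521, -0, 1.321, -0.067], TCP at [130.623, -534.254, 250.281] pointing down, gripper open.
Joint ranges: [-3.03, 3.03], [-0.79, 2.21], [0.23, 2.52], [-1.04, 4.18], [0, 3.07], [-2.55, 2.55]. Speed limits (rad/s): [2.22, 2.22, 2.57, 3.14, 3.14, 3.14].

INTERFACE

Orientations are given as a unit quaternion [w, x, y, z].
In Python, from rig import bot gives the robot as it stands. Calls block until the motion is done:
- bot.move_to(position, orientation): joint-space move of the TCP to a pose.
- bot.servo_line(position, attitude=None, speed=150, until_force=None): straight line of the TCP; attitude=None keeps the orientation; speed is the mean speed in mm/s. With until_force (N) it stops when the force on the tool has changed by that much, and returns True; else False.
- bot.move_joints(angles): joint-space move.
- bot.move_gripper(opening, grip_force=None): finger opening in mm; grip_force is the grip in N (None keeps the last); returns when the fingers have stopped.
- bot.dwell(seconds).
- bot.ik(position, orientation): joint angles nearest the present ones, or None.
- bot.read_state(): the state.
- bot.read_camera(name): name is "scene" or "top" or "wrist"; returns a dict with "image" (384x512x3 uint8, blue, green, red), "depth" (384x512 float32, mm along the optical axis (not along the pixel's ray), 0 where there is no reading), "fovy" (degrees; the focal length in pixels is half the picture's height over the tangent of half this angle, whatever the lens; pixels are square), "cx", "cy" (the principal point, pixels), "eye" and "attitude" of the camera in the world; the wrist camera has in their place "mount" (4x4, takes a point from camera to tool coordinates, whose origin is the TCP and whose axes are the flange's). Camera axes: x right, y down, z forward; pixel columns grow to the right and rows downward; lengths in mm; the calibration is good to about 2 mm. A picture is of the moment at which its call begins: read the wrist's pose just before it.
A pose or a line that the arm cannot do raises bot.MotionError and nothing moves.
- bot.finish_job(): hands the job in; it is judged then, once.
The state is a dict: "clock": time; "joint_positions": joint angles; "qvel": joint speeds; "effort": joint torques, N m; "ee_pos": TCP position; "tool_rot": TCP orientation; "ft_force": force on the tool from outside, world axes, zero at the start; "moment": the same for the moment, N m; "grip_width": finger opening in mm; "grip_force": force on a finger pad.
Only numpy, scipy, OpenCV 4.12 (cv2) and the standard library are available. Lean on these libraries where they do the work, as an engineer would, in place of code of your own. Each camera call takes 0.05 s, during which the arm holds its last target. There are 200 camera calls.

## Working session

There is one attempt and no reset: what is moved stays moved. The work goes in short steps, each a Python script; the robot and the scene stay as the last script left them, time stands still between calls to the robot, and variables do not carry over. Pictures are saved under pics/ and viewed, at most 10 in all, crops included, and the job is handed in when it is done.

```bash
mkdir -p pics; cat > h.py <<'E'
import numpy as np, cv2
from scipy.spatial.transform import Rotation as R
from rig import bot
def rot(q): return R.from_quat([q[1],q[2],q[3],q[0]]).as_matrix()
def cloud(name):
    s=bot.read_state(); c=bot.read_camera(name); im=c["image"]; d=c["depth"]
    h,w=d.shape; f=h/2/np.tan(np.radians(c["fovy"])/2)
    v,u=np.mgrid[:h,:w]
    P=np.stack([(u-c["cx"])/f*d,(v-c["cy"])/f*d,d],-1)
    if "mount" in c:
        M=np.array(c["mount"]); P=P@M[:3,:3].T+M[:3,3]
        P=P@rot(s["tool_rot"]).T+np.array(s["ee_pos"])
    else:
        a=np.array(c["attitude"]); A=a if a.shape==(3,3) else rot(a)
        P=P@A.T+np.array(c["eye"])
    P[d==0]=np.nan
    return im,P
E
python3 - <<'E'
from h import *
s=bot.read_state(); print(s["clock"],s["tool_rot"],s["ft_force"],s["grip_width"])
for n in("top","scene"):
    im,P=cloud(n); np.save(n+".npy",P); cv2.imwrite(f"pics/{n}0.png",im)
E
```

```text
0.0 [-5.88735184e-04  9.92821793e-01  1.19601588e-01 -3.41317739e-05] [-0.05503564  0.44502704  0.85186055] 85.26130116621695
```

```bash
ls . pics
```

```text
.:
h.py
pics
scene.npy
top.npy

pics:
scene0.png
top0.png
```

View pics/top0.png

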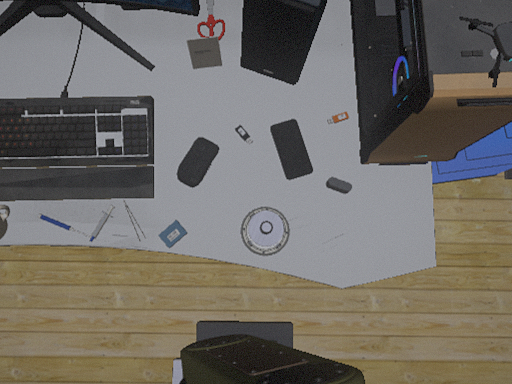

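View pics/scene0.png

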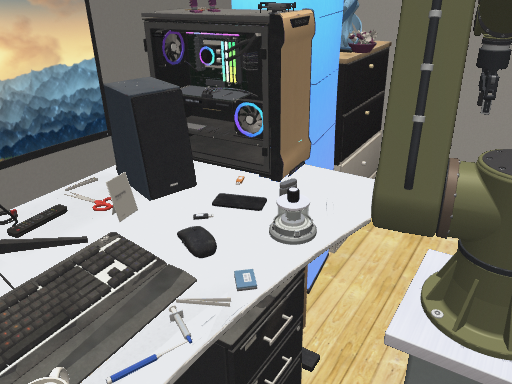

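The top view shows the holder, jar and lid at about (265,229), with the knob at (266,228). The mouse is at (198,162), phone (292,150), earbud case (339,185) and card case (173,234). The scene view shows the jar upright in the holder with the knob at (293,194).

```bash
python3 - <<'E'
from h import *
for n,(u,v),r in(("top",(266,228),30),("scene",(293,205),50)):
    P=np.load(n+".npy")[v-r:v+r,u-r:u+r].reshape(-1,3); P=P[~np.isnan(P[:,0])]
    for lo,hi in((110,135),(83,100),(10,40)):
        Q=P[(P[:,2]>lo)&(P[:,2]<hi)]
        if len(Q): print(n,lo,len(Q),np.median(Q,0).round(1),((Q.min(0)+Q.max(0))/2).round(1),np.ptp(Q,0).round(1))
P=np.load("top.npy")
for nm,(u,v) in dict(mouse=(198,162),phone=(292,150),ear=(339,185),card=(173,234)).items(): print(nm,P[v,u].round(0))
E
```

```text
top 110 129 [454.  -55.  120.5] [453.8 -55.2 117.9] [28.7 26.8 14.9]
top 83 870 [452.1 -54.   90.6] [453.7 -54.8  91.6] [80.2 80.1 16.1]
top 10 844 [435.7 -48.4  18.1] [454.1 -54.3  25. ] [117.5 115.1  29.9]
scene 110 102 [454.5 -47.7 120.1] [456.5 -51.7 117.1] [28.4 26.2 13.6]
scene 83 473 [451.4 -43.7  91.8] [ 551.6 -166.7   91.6] [271.1 311.5  16.7]
scene 10 1591 [ 557.9 -124.5   23.3] [ 617.6 -249.5   25. ] [440.8 514.8  29.9]
mouse [617. 110.  41.]
phone [ 658. -121.   10.]
ear [ 566. -233.   38.]
card [444. 169.  10.]
```

```bash
python3 - <<'E'
from h import *
bot.move_to([430,-55,230],[0,1,0,0])
bot.move_gripper(0,40)
im,P=cloud("wrist"); cv2.imwrite("pics/w1.png",im)
P=P.reshape(-1,3);P=P[~np.isnan(P[:,0])]; P=P[np.hypot(P[:,0]-454,P[:,1]+55)<65]
for lo,hi in((117,124),(88,97),(10,40)):
    Q=P[(P[:,2]>lo)&(P[:,2]<hi)]
    if len(Q): print(lo,len(Q),np.median(Q,0).round(1),((Q.min(0)+Q.max(0))/2).round(1),np.ptp(Q,0).round(1))
s=bot.read_state(); print(s["clock"],s["ee_pos"],s["joint_positions"],s["ft_force"],s["grip_width"])
E
```

```text
117 903 [456.6 -54.4 121.4] [455.9 -54.4 120.3] [28.6 28.3  6.2]
88 5030 [461.3 -54.4  91.4] [455.8 -54.5  92.6] [80.  81.1  8.8]
10 2250 [493.6 -54.5  18.3] [469.5 -54.5  24.2] [ 91.  118.6  27.3]
2.95 [430.01287107 -54.99210307 230.01912084] [-2.11724244e-01  5.71186057e-02  1.85636147e+00  6.27222551e-06
  1.22805547e+00  1.35905992e+00] [ 0.32512511  0.11266879 -0.7989436 ] -0.20070892439035526
```

View pics/w1.png

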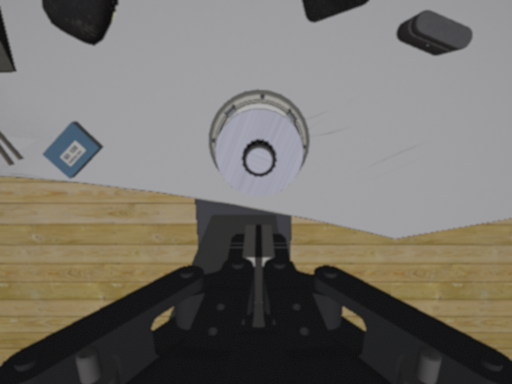

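The wrist view shows the knob at (259,158), centred on the lid, with nothing near the fingers' path. Next I press down with the fingers closed.

```bash
python3 - <<'E'
from h import *
bot.move_to([455.5,-54.5,150],[0,1,0,0])
f0=np.array(bot.read_state()["ft_force"])
def pr(t):
    s=bot.read_state(); print(t,round(s["clock"],2),np.round(s["ee_pos"],1),(np.array(s["ft_force"])-f0).round(1))
r=bot.servo_line([455.5,-54.5,137],speed=20,until_force=5); pr(f"contact {r}")
z=bot.read_state()["ee_pos"][2]
r=bot.servo_line([455.5,-54.5,z-10],speed=10,until_force=22); pr(f"press {r}")
bot.dwell(0.4); pr("hold")
E
```

```text
contact True 3.92 [455.7 -54.6 140. ] [-2.7 -0.2  4.3]
press True 4.63 [455.5 -54.5 133.1] [-4.9  1.5  7.7]
hold 5.03 [455.5 -54.5 133.1] [-4.7  0.2  6.7]
```

```bash
python3 - <<'E'
from h import *
def pr(t):
    s=bot.read_state(); print(t,round(s["clock"],2),np.round(s["ee_pos"],1),np.round(s["ft_force"],1))
pr("a")
r=bot.servo_line([455.5,-54.5,130.5],speed=8,until_force=15); pr(f"press {r}")
bot.dwell(0.5); pr("hold")
bot.servo_line([455.5,-54.5,150],speed=60)
bot.servo_line([435,-54.5,200],speed=150)
im,P=cloud("wrist"); cv2.imwrite("pics/w2.png",im)
P=P.reshape(-1,3);P=P[~np.isnan(P[:,0])]; P=P[np.hypot(P[:,0]-455,P[:,1]+55)<65]
for lo,hi in((108,124),(78,97),(10,40)):
    Q=P[(P[:,2]>lo)&(P[:,2]<hi)]
    if len(Q): print(lo,len(Q),np.median(Q,0).round(1),((Q.min(0)+Q.max(0))/2).round(1),np.ptp(Q,0).round(1))
pr("up")
E
```

```text
a 5.03 [455.5 -54.5 133.1] [-3.4  0.2  7.7]
press True 5.25 [455.5 -54.5 133.1] [-4.   0.4  8.6]
hold 5.75 [455.4 -54.5 133.1] [-3.5  0.8  7.1]
108 1089 [457.2 -53.1 114.1] [456.8 -53.  112.2] [28.  28.9  8.3]
78 5893 [462.3 -53.   84.1] [456.4 -52.6  87.6] [80.3 80.9 18. ]
10 2751 [493.3 -59.2  18.3] [467.  -54.4  23.9] [ 95.7 118.7  27.7]
up 6.74 [434.9 -54.4 199.1] [ 0.3  0.1 -0.2]
```

The knob top is now at 114 mm, which is the home height, and the stop felt hard. Now I grip.

```bash
python3 - <<'E'
from h import *
def pr(t):
    s=bot.read_state(); print(t,round(s["clock"],2),np.round(s["ee_pos"],1),np.round(s["ft_force"],1),np.round(s["moment"],2),round(s["grip_width"],1),np.round(s["grip_force"],1))
bot.move_gripper(60)
bot.move_to([456,-54,150],[0,1,0,0])
bot.servo_line([456,-54,106],speed=60,until_force=12); pr("down")
bot.move_gripper(20,70); bot.dwell(0.2); pr("grip")
E
```

```text
down 8.56 [456.2 -54.  106.2] [-0.3 -0.4 -0. ] [ 0.   -0.   -0.06] 60.0 0.0
grip 9.16 [456.2 -54.  106.5] [-1.8  0.5  5.7] [0.1  0.28 0.02] 25.9 68.5
```

```bash
python3 - <<'E'
from h import *
def pr(t):
    s=bot.read_state(); print(t,round(s["clock"],2),np.round(s["ee_pos"],1),np.round(s["ft_force"],1),np.round(s["moment"],2),round(s["grip_width"],1),np.round(s["grip_force"],1))
z=bot.read_state()["ee_pos"][2]
for dz in(1,2,3,4,5,6):
    bot.servo_line([456,-54,z+dz],speed=5); pr(dz)
E
```

```text
1 9.62 [455.9 -54.  107.4] [ 0.1 -0.1 -2. ] [-0.16  0.13 -0.  ] 26.0 68.9
2 9.97 [455.9 -54.  108.5] [-0.4 -0.5 -4.3] [-0.05  0.01  0.04] 26.2 69.0
3 10.32 [455.8 -53.9 109.2] [  1.    0.3 -11.4] [ 0.25 -0.16  0.02] 26.0 69.4
4 10.67 [456.4 -54.2 111.3] [-1.6  0.5  1.2] [ 0.1   0.4  -0.02] 26.0 71.1
5 11.02 [456.2 -54.1 111.7] [-0.6 -1.  -1.4] [-0.03  0.07  0.01] 26.0 71.0
6 11.37 [456.  -54.  112.5] [ 0.7  1.  -0.9] [-0.07  0.03 -0.03] 25.9 71.0
```

The seal broke between 3 and 4 mm of lift. I'll raise to a gap of about 12 mm and check.

```bash
python3 - <<'E'
from h import *
bot.servo_line([456,-54,118.5],speed=8); bot.dwell(0.5)
s=bot.read_state(); print(round(s["clock"],2),np.round(s["ee_pos"],1),np.round(s["ft_force"],1),np.round(s["qvel"],3).tolist(),round(s["grip_width"],1),s["grip_force"])
im,P=cloud("scene"); cv2.imwrite("pics/s3.png",cv2.resize(im[140:260,230:390],None,fx=4,fy=4))
im,P=cloud("wrist")
P=P.reshape(-1,3);P=P[~np.isnan(P[:,0])]; Q=P[np.hypot(P[:,0]-456,P[:,1]+54)<44]; Q=Q[(Q[:,2]>88)&(Q[:,2]<104)]
if len(Q):
    print(len(Q),np.median(Q,0).round(1)); Q=Q[abs(Q[:,2]-np.median(Q[:,2]))<4]
    print(np.linalg.lstsq(np.c_[Q[:,:2]-[456,-54],np.ones(len(Q))],Q[:,2],rcond=None)[0].round(3))
E
```

```text
12.76 [456.  -54.  118.5] [ 0.1 -0.7 -0.9] [0.001, 0.001, -0.002, -0.0, -0.002, 0.001] 26.1 71.03792667388916
8681 [473.5 -52.6  96. ]
[-3.0000e-03 -0.0000e+00  9.6032e+01]
```

View pics/s3.png

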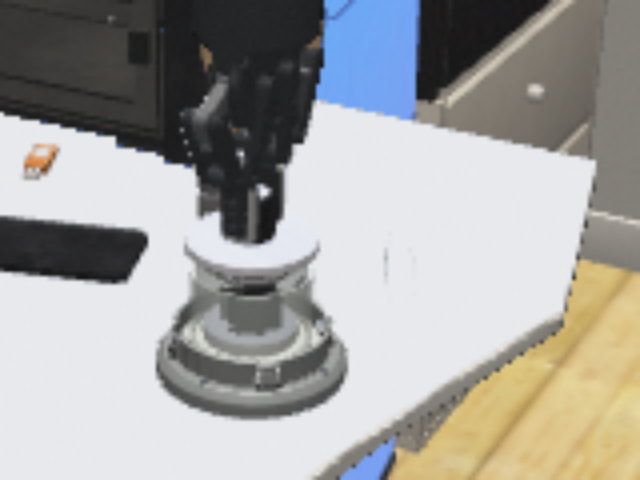

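The crop shows the lid held level above the jar at about (252,248), with the jar still seated in its holder at (252,360). The lid plate top measures 96 mm, against 84 mm when shut, so the gap is about 12 mm. Its tilt is negligible.

```bash
python3 -c "
from rig import bot
print(bot.finish_job())"
```

```text
the job is handed in; nothing more can be done
None
```

The jar is pressed home in its holder, the seal is broken, and the lid is held level about 12 mm above the rim; the job is handed in, but no verdict was returned.

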